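# Strip the spray heads and dump the wash load

## Robot

A 6-joint arm with a two-finger parallel gripper is mounted at the origin on the work surface. World frame = base frame: x ahead of the robot, y to its left, z up, the work surface at z = 0. Lengths are in m, angles in degrees, forces in N, time in s.
With the tool pointing down it reaches from about 0.3 to 0.775 m from the base axis. Payload 14.6 kg.
Tool frame: the origin (TCP) lies midway between the tips of the shut fingers; the grasp point (between the pads) lies 19 mm behind it (ctrl.pinch_z is the distance from the TCP to the grasp point, in m); z points along the fingers, y is the line along which they close (so a half turn about z gives the same grasp; the last joint's range is limited). The gripper opens to 94 mm and grips with 3 to 60 N. Pads are 16 mm wide; open, the fingers measure 119 mm over their backs; the gripper's body (75 mm by 177 mm) begins 78 mm behind the grasp point.
Start: joints at [62.132, 17.183, 87.147, -0, 75.671, -3.816], TCP at [0.224, 0.502, 0.205] pointing down, gripper open.
Joint ranges: [-173.82, 173.82], [-45.26, 126.66], [13.44, 144.39], [-59.66, 239.66], [0, 175.72], [-146.38, 146.38]. Speed limits (degrees/s): [127.2, 127.2, 147.25, 180, 180, 180].

## Interface

Orientations are given as [roll, pitch, yaw] about the fixed x, y, z axes, in that order (R = Rz(yaw) Ry(pitch) Rx(roll)).
In Python, from plant import ctrl gives the robot as it stands.
- The arm moves only by the tool move_arm, never from a script. Its argument "increments" is text: rows parted by semicolons, each of 7 numbers parted by spaces: the opening, from 0 (shut) to 1 (fully open), then the shift along the world's x, y, z in units of 0.2 m (1.0 is 0.2 m), then the turn, a rotation vector about the world's x, y, z in units of 2 pi rad (1.0 is 2 pi rad). In form: grip dx dy dz rx ry rz; .... A call has 1 to 10 rows; each row is the pose to reach, as a shift and turn from the pose commanded when the call began, turning the shorter way round; what a row does not reach only later rows make up. A row lasts 1/10 s, in which the tool goes at most 50 mm and 8.59 degrees, less where a joint would pass 70% of its speed; a pose out of reach is approached as far as the arm can. A call with a number of a shift or a turn outside -1 to 1 is refused whole. A call with a gripper value outside its range is refused whole. The fingers move at their own pace and stop on an object; "grip_force" is the grip in N (left out, the last holds). Time passes only in rows, so rows that repeat a pose let the fingers close. It gives the time, the measured TCP pose, the force, the opening and the grip force at its end, in the units of the state.
- ctrl.state(): the state, without advancing time (a new reading comes with each control period).
- ctrl.camera(name): name is "scene" or "top" or "wrist"; returns a dict with "image" (420x560x3 uint8, red, green, blue), "fx", "fy", "cx", "cy" (pixels), "rvec" (rotation vector, rad) and "tvec" (3), from world to camera coordinates, as OpenCV has them. Camera axes: x right, y down, z forward; pixel columns grow to the right and rows downward; lengths in m; the calibration is good to about 2 mm. A picture is of the moment at which its call begins. There is no depth.
- ctrl.job_done(): hands the job in; it is judged then, once.
The state is a dict: "time_s": time; "qpos": joint angles; "dq": joint speeds; "joint_torque": joint torques, N m; "eef_pos": TCP position; "tcp_rot": TCP orientation; "contact_force": force on the tool from outside, world axes, zero at the start; "torque": the same for the moment, N m; "grip_width": finger opening in m; "grip_force": force on a finger pad.
Only numpy, scipy, OpenCV 4.12 (cv2) and the standard library are available. Lean on these libraries where they do the work, as an engineer would, in place of code of your own. Each camera call takes 0.05 s, during which the arm holds its last target. There are 200 camera calls.

## Task

Spraying is over: take both spray heads off the bench couplers (pull the coupler's sprung red collar back to free the head, then draw the head out; never wrench it out against the lock) and put the heads and all the dirty colour jars into the drop-bottom basket of the wash unit. Only when everything is in the basket with its floor still shut, pull the orange latch so that the floor swings down and the whole load falls into the tub. Leave the paint bottles and cotton reels where they are.

Things in the scene. Friction and masses are not known exactly. Their poses are not given: they have to be found in the camera images.
- coupler: fixed stand, steel base plate 140 x 190 mm, 12 mm thick, with two level quick couplers: 28 mm square brass barrels at y = +60 and -60 mm, axes 70 mm above the table, blue blocks behind. Origin on the table midway below the two mouths; x points back into the sockets, so a head is drawn out along -x (36 mm clears it); z up.
- mouth_a (a point): centre of the mouth of the left (coupler +y) coupler, on its axis; axes as coupler
- mouth_b (a point): centre of the mouth of the right (coupler -y) coupler, on its axis; axes as coupler
- collar_a_c (a point): square red sleeve, 40 x 40 mm in section, 28 mm long, round the left (coupler +y) coupler's barrel; the point is its centre, on the coupler's axis, 70 mm above the table, 17 mm behind the mouth when the collar is forward; it moves with the collar. Nothing stands within 25 mm of its two upright sides.
- collar_b_c (a point): square red sleeve, 40 x 40 mm in section, 28 mm long, round the right (coupler -y) coupler's barrel; the point is its centre, on the coupler's axis, 70 mm above the table, 17 mm behind the mouth when the collar is forward; it moves with the collar. Nothing stands within 25 mm of its two upright sides.
- collar_a (a joint): left (coupler +y) collar: 0 fully forward, slides back (coupler +x) to 0.014 m, sprung forward with 3 to 5 N. Past about 0.009 the lock lets go and an ejector pushes the head out 12 mm within 0.5 s; if the collar is then let go it stays part way back, gripping the stem lightly (friction up to 12 N) until it is drawn out.
- collar_b (a joint): right (coupler -y) collar: 0 fully forward, slides back (coupler +x) to 0.014 m, sprung forward with 3 to 5 N. Past about 0.009 the lock lets go and an ejector pushes the head out 12 mm within 0.5 s; if the collar is then let go it stays part way back, gripping the stem lightly (friction up to 12 N) until it is drawn out.
- head_a_c (a point): left (coupler +y) spray head, 90 g: aluminium block 28 x 28 mm, 34 mm long, yellow band; the point is the block's centre, block sides square to y and z. x runs to the stem tip, 55 mm off (steel stem 16 mm thick with a locking neck, 34 mm of it in the socket); the brass nozzle ends 37 mm the other way. Starts locked, level in its coupler, this point 21 mm in front of the mouth.
- head_b_c (a point): right (coupler -y) spray head, 90 g: aluminium block 28 x 28 mm, 34 mm long, yellow band; the point is the block's centre, block sides square to y and z. x runs to the stem tip, 55 mm off (steel stem 16 mm thick with a locking neck, 34 mm of it in the socket); the brass nozzle ends 37 mm the other way. Starts locked, level in its coupler, this point 21 mm in front of the mouth.
- jar_0_c (a point): square dirty colour jar, white with blue paint marks, open at the top, 34 x 34 mm and 40 mm high, 50 g, standing on the table. The point is its centre, half-way up; x and y square to the sides, z up along the jar. May be absent.
- jar_1_c (a point): square dirty colour jar, white with orange paint marks, open at the top, 34 x 34 mm and 40 mm high, 50 g, standing on the table. The point is its centre, half-way up; x and y square to the sides, z up along the jar. May be absent.
- jar_2_c (a point): square dirty colour jar, white with green paint marks, open at the top, 34 x 34 mm and 40 mm high, 50 g, standing on the table. The point is its centre, half-way up; x and y square to the sides, z up along the jar. May be absent.
- washer: fixed wash unit: dry tub, inside 132 x 160 mm, with clear guard walls up to 146 mm, and straight above it an open steel basket with a drop-bottom, inside 120 (x) by 140 mm (y), 5 mm walls, floor at 165 and rim at 225 mm above the table. Origin on the table below its centre, z up; latch handle on its -x side, floor hinge on its +x side.
- basket_floor (a point): centre of the basket's floor, on its upper face while shut, 165 mm above the table; axes as washer
- tub_floor (a point): centre of the tub's inner floor, 6 mm above the table
- latch_grip (a point): the latch's upright orange handle, 12 mm (x) by 20 mm (y) thick, its top 215 mm above the table; the point is on its middle, 18 mm below its top and 44 mm out from the basket wall's outer face; it moves with the latch; axes as washer
- latch (a joint): latch bolt, pulled along washer -x, 0 (bolted under the floor's edge) to 0.030 m; friction 2 N, stays where it is left; the floor drops once it passes about 0.012
- trapdoor (a joint): basket floor: 0 shut (level), grows to 1.45 rad as it swings down into the tub under its own weight; it does not go back by itself
- paint_red: bystander: red craft paint bottle, 34 mm across, 85 mm high; origin under its centre; to be left alone
- paint_yellow: bystander: yellow craft paint bottle, 34 mm across, 85 mm high; origin under its centre; to be left alone
- paint_navy: bystander: blue craft paint bottle, 34 mm across, 85 mm high; origin under its centre; to be left alone
- spool_rose: bystander: red cotton reel, 36 mm across, 34 mm high; origin under its centre; to be left alone
- spool_sand: bystander: orange cotton reel, 36 mm across, 34 mm high; origin under its centre; to be left alone
Things that resemble listed ones, but are neither listed nor needed, are in the scene too. Leave any black look-alike of the part that bears jar_1_c alone.

How it is judged:
By the outcome, as a careful person would: the job done as asked, in the order asked, and still so for the second after the job is handed in, with the robot touching nothing.
Of jar_0, jar_1, jar_2 only 1 to 3 are there at a start; the rules pass over those that are not, and their reading is None.
At some moment in a run one of jar_0, jar_1, jar_2 may be knocked a few centimetres aside while the robot is not near it.
Once in a run the grip may slacken for a moment while it holds something.
It also fails if it takes over 208 s, if anything falls off the work surface, if the arm or the gripper's body presses on something with over 40 N, if the wrist force passes 120 N, or if a joint passes its speed limit or range.

## Working session

There is one attempt and no reset: what is moved stays moved. The work goes in short steps, Python scripts to look and compute and a tool call to move; the robot and the scene stay as the last step left them, time stands still between calls to the robot, and variables do not carry over. Pictures are saved under pics/ and viewed, at most 14 in all, crops included, and the job is handed in when it is done.

Besides the shell and the picture viewer there is one more tool, called after "Request:" as name(argument=value, ...), one argument or row to a line, values as JSON. move_arm: Moves the arm, as the interface text tells. Its arguments: {"type":"object","properties":{"increments":{"type":"string"},"grip_force":{"type":"number"}},"required":["increments"]}

```bash
ls; mkdir -p pics
cat > h.py <<'E'
import numpy as np,cv2,json,pickle
from plant import ctrl
def shot(name,tag):
    c=ctrl.camera(name); cv2.imwrite(f'pics/{tag}.png',c['image'][:,:,::-1]); pickle.dump(c,open(f'pics/{tag}.pkl','wb')); return c
def load(tag): return pickle.load(open(f'pics/{tag}.pkl','rb'))
def ray(c,uv):
    R=cv2.Rodrigues(np.array(c['rvec'],float))[0]; t=np.array(c['tvec'],float).ravel()
    d=R.T@np.array([(uv[0]-c['cx'])/c['fx'],(uv[1]-c['cy'])/c['fy'],1.]); return -R.T@t,d/np.linalg.norm(d)
def at_z(c,uv,z):
    o,d=ray(c,uv); return o+d*(z-o[2])/d[2]
def tri(*cu):
    A=np.zeros((3,3));b=np.zeros(3);rs=[ray(c,u) for c,u in cu]
    for o,d in rs: P=np.eye(3)-np.outer(d,d);A+=P;b+=P@o
    p=np.linalg.solve(A,b); return p,[float(np.linalg.norm((np.eye(3)-np.outer(d,d))@(p-o))) for o,d in rs]
def proj(c,p): return cv2.projectPoints(np.array(p,float).reshape(-1,3),np.array(c['rvec'],float),np.array(c['tvec'],float),np.array([[c['fx'],0,c['cx']],[0,c['fy'],c['cy']],[0,0,1.]]),None)[0].reshape(-1,2)
def crop(tag,x0,y0,x1,y1,k,out):
    im=cv2.imread(f'pics/{tag}.png')[y0:y1,x0:x1]; cv2.imwrite(f'pics/{out}.png',cv2.resize(im,None,fx=k,fy=k,interpolation=cv2.INTER_CUBIC))
E
python3 - <<'E'
from h import *
a=shot('scene','s0');b=shot('top','t0');c=shot('wrist','w0')
for x in (a,b,c): print(x['fx'],-cv2.Rodrigues(x['rvec'])[0].T@np.ravel(x['tvec']))
print(ctrl.state(), ctrl.pinch_z)
E
```

```text
pics
495.3179014296533 [ 0.93141731 -0.6742533   0.90389407]
532.2664182955418 [ 0.44193987 -0.01740655  1.4391967 ]
342.05374358589864 [0.15752533 0.53249056 0.38408957]
{'time_s': 0.15, 'qpos': array([ 6.21307268e+01,  1.72087933e+01,  8.71693262e+01, -8.41249857e-05,
        7.56710400e+01, -3.81454717e+00]), 'dq': array([-0.01955452, -0.14015591, -0.11403939, -0.0020313 ,  0.11161461,
        0.0362475 ]), 'joint_torque': array([ 1.63873890e-03, -5.31956255e+01, -3.52825570e+01,  7.08878925e-02,
        2.35317968e-02, -3.18050729e-05]), 'eef_pos': array([0.22408995, 0.50207702, 0.2050328 ]), 'tcp_rot': array([-1.79950944e+02, -3.18912988e-03,  1.55945293e+02]), 'contact_force': array([-0.5434721 , -0.25674033,  0.35922456]), 'torque': array([-0.0234504 ,  0.0076025 ,  0.04611041]), 'grip_force': 0.0, 'grip_width': 0.09394053489083523} 0.0188
```

View pics/s0.png

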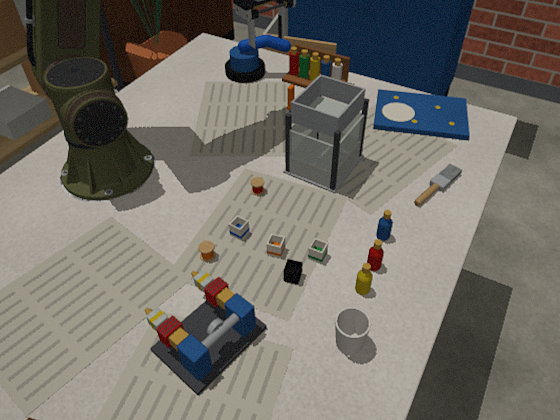

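View pics/t0.png

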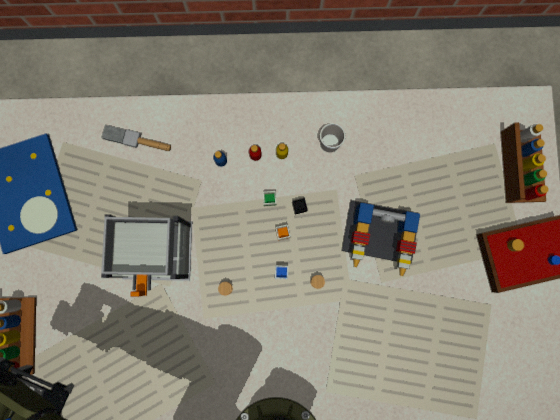

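The scene picture shows blue jar (239,228), orange jar (276,243), green jar (318,249) and the black look-alike (293,271). It also shows the couplers at about (205,330) and the washer at (327,130). In the top picture the jars are blue (282,272), orange (283,232), green (270,198) and black (300,205). The heads' noses are at (357,262) and (403,270), and the orange latch is at (141,285). Reels, at (225,288) and (317,281), could be mistaken for jars, but they are round.

Run:
```python
from h import *
crop('t0',255,185,435,285,4,'tc1')
crop('s0',140,210,340,360,4,'sc1')
a=cv2.imread('pics/t0.png')[200:305,90:205]; b=cv2.imread('pics/s0.png')[65:195,275:380]
f=lambda i:cv2.resize(i,None,fx=3.7,fy=3.7,interpolation=cv2.INTER_CUBIC)
A,B=f(a),f(b); print(A.shape,B.shape)
o=np.zeros((max(A.shape[0],B.shape[0]),A.shape[1]+B.shape[1]-30*0,3),np.uint8);o[:A.shape[0],:A.shape[1]]=A;o[:B.shape[0],A.shape[1]:]=B
cv2.imwrite('pics/wm.png',o[:, :814]);print(o.shape)
o=cv2.resize(o,None,fx=3.6/3.7,fy=3.6/3.7);cv2.imwrite('pics/wm.png',o[:600,:800])
```

```text
(388, 426, 3) (481, 388, 3)
(481, 814, 3)
```

View pics/tc1.png

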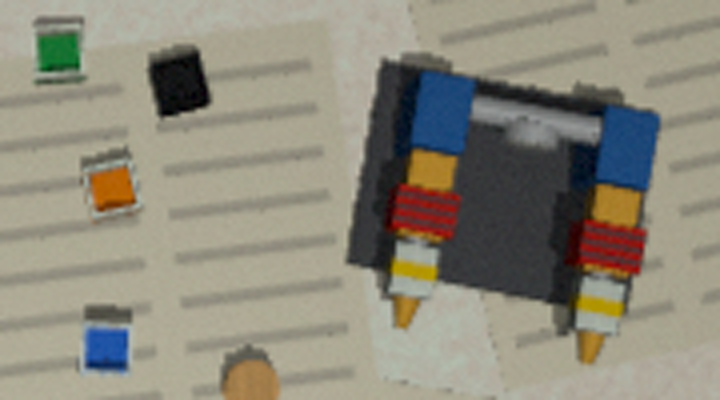

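View pics/sc1.png

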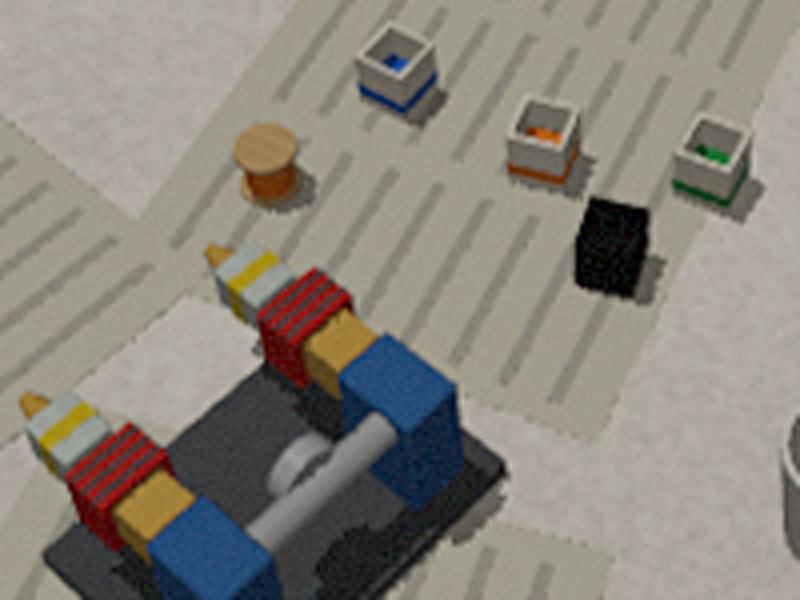

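View pics/wm.png

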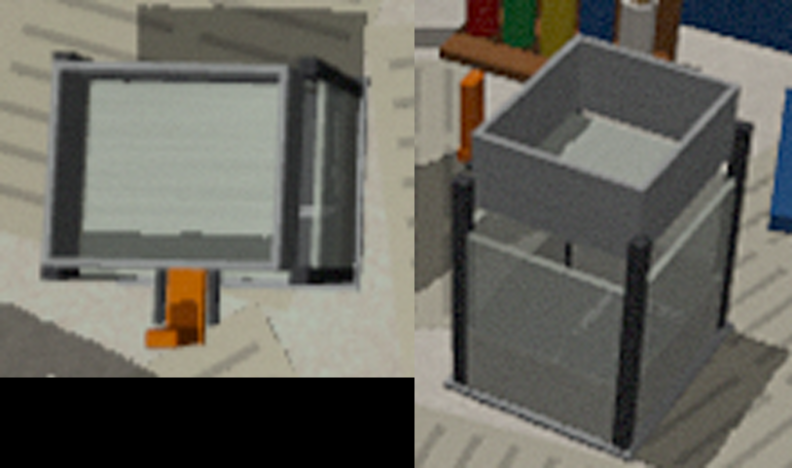

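The close crops confirm the choices. In the top crop the jars are white with blue, orange and green insides, and the solid black cube is at about (300,205) in the full top picture. Both heads with yellow bands sit in red collars. The basket rim is clear, and the latch handle top is at about (134,294) in the top picture and (290,85) in the scene picture.

```bash
cat >> h.py <<'E'
def un(x,y,k,x0,y0): return (x0+(x+.5)/k-.5,y0+(y+.5)/k-.5)
E
python3 - <<'E'
from h import *
t,s=load('t0'),load('s0')
T=lambda x,y:un(x,y,4,255,185)
S=lambda x,y:un(x,y,4,140,210)
W=lambda x,y:un(x,y,3.6,90,200)
V=lambda x,y:un(x-414.5,y,3.6,275,65)
P={'blue':(T(106,342),S(397,50)),'orange':(T(111,187),S(545,122)),'green':(T(60,50),S(713,142)),'black':(T(180,82),S(617,218)),
'bandA':(T(415,268),S(252,272)),'bandB':(T(600,303),S(68,425)),
'nozA':(T(402,326),S(208,247)),'nozB':(T(588,361),S(22,398)),
'blockA backtopL':(T(422,70),S(386,338)),'collA frontL':(T(392,228),S(319,270)),'collA frontR':(T(452,238),S(262,322)),'collB frontL':(T(578,264),S(128,425)),'collB frontR':(T(640,276),S(72,486)),
'rim+x+y':(W(55,62),V(580,40)),'rim+x-y':(W(293,65),V(738,90)),'rim-x+y':(W(43,265),V(477,135)),'rim-x-y':(W(280,268),V(643,188)),'latch':(W(160,337),V(471,78))}
for k,(a,b) in P.items():
    p,e=tri((t,a),(s,b)); print(k,p.round(4),np.round(e,4))
E
```

```text
blue [ 0.4506 -0.027   0.0435] [0.0021 0.0021]
orange [ 0.553  -0.0324  0.0407] [0.0008 0.0008]
green [ 0.6447 -0.0011  0.0427] [0.0008 0.0008]
black [ 0.6223 -0.0787  0.0462] [0.0011 0.0011]
bandA [ 0.492  -0.224   0.0852] [0.0016 0.0016]
bandB [ 0.4671 -0.34    0.0851] [0.0011 0.0011]
nozA [ 0.456  -0.2157  0.0735] [0.0013 0.0013]
nozB [ 0.4306 -0.3336  0.0725] [0.0013 0.0013]
blockA backtopL [ 0.6021 -0.2371  0.1242] [0.0163 0.0163]
collA frontL [ 0.5197 -0.2087  0.0863] [0.0009 0.0009]
collA frontR [ 0.512  -0.2473  0.084 ] [0.0004 0.0004]
collB frontL [ 0.4924 -0.3269  0.0861] [0.0007 0.0007]
collB frontR [ 0.4857 -0.3653  0.0817] [0.0017 0.0017]
rim+x+y [0.5338 0.3233 0.2912] [0.0503 0.0503]
rim+x-y [0.5982 0.2231 0.3063] [0.0328 0.0328]
rim-x+y [0.4202 0.381  0.1433] [0.0445 0.0445]
rim-x-y [0.4994 0.2683 0.175 ] [0.0557 0.0557]
latch [0.4061 0.3098 0.216 ] [0.0021 0.0021]
```

Run:
```python
from h import *
t,s=load('t0'),load('s0')
W=lambda x,y:un(x,y,3.6,90,200)
V=lambda x,y:un(x-414.5,y,3.6,275,65)
P={'rim+x+y':(W(55,62),V(738,90)),'rim+x-y':(W(293,65),V(643,188)),'rim-x+y':(W(43,265),V(580,40)),'rim-x-y':(W(280,268),V(477,135))}
c=[]
for k,(a,b) in P.items():
    p,e=tri((t,a),(s,b)); c.append(p);print(k,p.round(4),np.round(e,4))
print(np.mean(c,0))
# ctrl yaw -> closing dir
from scipy.spatial.transform import Rotation as R
print(R.from_euler('xyz',ctrl.state()['tcp_rot'],degrees=True).as_matrix().round(3))
im=t['image'].astype(int)
# jar colour blobs orientation
hsv=cv2.cvtColor(t['image'],cv2.COLOR_RGB2HSV)
for n,(x,y),h in (('blue',(282,272),(105,125)),('orange',(283,232),(5,20)),('green',(270,198),(50,80))):
    m=cv2.inRange(hsv[y-12:y+12,x-12:x+12],(h[0],120,80),(h[1],255,255)); q=np.argwhere(m)[:,::-1].astype(np.float32)
    print(n,len(q),q.mean(0)+[x-12,y-12],cv2.minAreaRect(q))
```

```text
rim+x+y [0.5824 0.376  0.2226] [0.0014 0.0014]
rim+x-y [0.5767 0.2231 0.2317] [0.0001 0.0001]
rim-x+y [0.4547 0.3831 0.2221] [0.0003 0.0003]
rim-x-y [0.4493 0.2332 0.2258] [0.0003 0.0003]
[0.51576894 0.30386835 0.22553905]
[[-0.913  0.408 -0.   ]
 [ 0.408  0.913 -0.001]
 [ 0.    -0.001 -1.   ]]
blue 96 [281.38541698 271.80208302] ((11.5, 12.0), (10.0, 9.0), 90.0)
orange 96 [282.59375    231.92708302] ((11.576923370361328, 11.884615898132324), (9.413575172424316, 10.198039054870605), 78.69007110595703)
green 80 [269.23750019 197.77499962] ((11.5, 12.0), (8.0, 9.0), 90.0)
```

All heights fit: jar rims measure about 0.042 m (40 mm given), head tops 0.085 (84), the basket rim 0.2255 (225) and the latch top 0.216 (215). The washer is at (0.516, 0.304) with yaw about -2.6°. The coupler yaw is about -12.4°. Jars go first: lift, then move toward blue.

Request:
move_arm(
  increments="1 0 0 0.5 0 0 -0.04; 1 0 0 0.5 0 0 -0.08; 1 0.6 -1 0.5 0 0 -0.183; 1 0.6 -1 0.5 0 0 -0.183; 1 0.6 -1 0.5 0 0 -0.183; 1 0.6 -1 0.5 0 0 -0.183; 1 0.6 -1 0.5 0 0 -0.183; 1 0.6 -1 0.5 0 0 -0.183; 1 0.6 -1 0.5 0 0 -0.183; 1 0.6 -1 0.5 0 0 -0.183",
  grip_force=20,
)

```text
time_s: 1.15
eef_pos: [0.344, 0.3025, 0.3053]
tcp_rot: [-180.0, 0.0, 90.3]
contact_force: [0.2, 0.4, -0.1]
grip_width: 0.0942
grip_force: 0.0
```

Request:
move_arm(
  increments="1 0.5 -1 0 0 0 0; 1 0.5 -1 0 0 0 0; 1 0.5 -1 0 0 0 0; 1 0.5 -1 0 0 0 0; 1 0.5 -1 0 0 0 0; 1 0.5 -1 0 0 0 0",
)

```text
time_s: 1.75
eef_pos: [0.445, 0.1007, 0.305]
tcp_rot: [-180.0, 0.0, 90.1]
contact_force: [0.7, 1.8, -0.2]
grip_width: 0.0942
grip_force: 0.0
```

Request:
move_arm(
  increments="0.65 0.5 -1 0 0 0 0; 0.65 0.5 -1 0 0 0 0; 0.65 0.5 -1 0 0 0 0; 0.65 0.5 -1 0 0 0 0; 0.65 0.5 -1 0 0 0 0; 0.65 0.5 -1 0 0 0 0; 0.65 0.5 -1 0 0 0 0",
)

```text
time_s: 2.45
eef_pos: [0.5442, -0.0964, 0.3051]
tcp_rot: [-180.0, -0.0, 90.2]
contact_force: [0.2, 0.2, -1.2]
grip_width: 0.0613
grip_force: 0.0
```

Run:
```python
from h import *
shot('wrist','w1')
crop('w1',0,0,560,420,1.42,'w1b')
```

```text
(no output)
```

View pics/w1b.png

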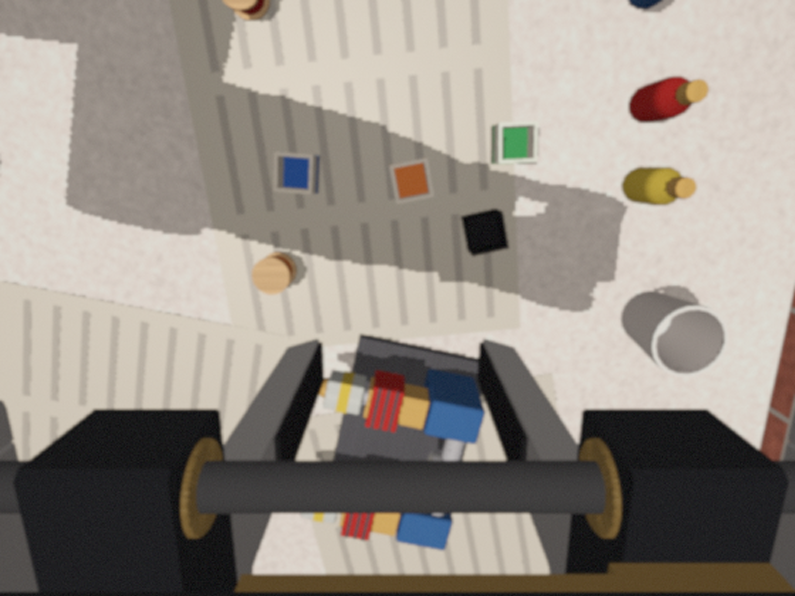

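The wrist view shows the jar rim centres at about blue (296,173), orange (412,181) and green (515,142) in the enlarged picture. The black cube is at (485,231). Next I check these against the earlier triangulation.

```bash
cat >> h.py <<'E'
def jars(w,pts,z=0.04,k=1.42): return {n:at_z(w,un(*p,k,0,0),z).round(4) for n,p in pts.items()}
E
python3 - <<'E'
from h import *
w,t,s=load('w1'),load('t0'),load('s0')
T=lambda x,y:un(x,y,4,255,185)
S=lambda x,y:un(x,y,4,140,210)
U=lambda x,y:un(x,y,1.42,0,0)
for n,a,b,c in (('blue',T(106,342),S(397,50),U(296,173)),('orange',T(111,187),S(545,122),U(412,181)),('green',T(60,50),S(713,142),U(515,142))):
    print(n,tri((w,c),(s,b))[0].round(4),tri((w,c),(t,a),(s,b)),at_z(w,c,.04).round(4))
for q in ((276,154),(318,155),(390,166),(428,160),(493,124),(539,122)): print(at_z(w,U(*q),.04).round(4))
E
```

```text
blue [ 0.4506 -0.0274  0.0431] (array([ 0.45115649, -0.02686419,  0.04322885]), [0.0012428574639475483, 0.001547202443100945, 0.0026416190528818035]) [ 0.4517 -0.0267  0.04  ]
orange [ 0.5538 -0.0337  0.0424] (array([ 0.55361545, -0.03285341,  0.04152671]), [0.0010843091076695255, 0.0009889294871867369, 0.001160096270650539]) [ 0.5547 -0.0333  0.04  ]
green [ 6.437e-01 -1.000e-04  4.110e-02] (array([ 6.44360519e-01, -4.76904043e-04,  4.18516565e-02]), [0.0007231045828763824, 0.00113853654552693, 0.0007110973124178735]) [6.442e-01 1.000e-04 4.000e-02]
[ 0.435  -0.0105  0.04  ]
[ 0.4719 -0.0113  0.04  ]
[ 0.5351 -0.0204  0.04  ]
[ 0.5686 -0.0152  0.04  ]
[0.6243 0.0149 0.04  ]
[0.6639 0.0167 0.04  ]
```

Both measurements agree within 2 mm. Take the blue jar.

Request:
move_arm(
  increments="0.65 -0.46 0.355 -0.5 0 0 0; 0.65 -0.46 0.355 -0.5 0 0 0; 0.65 -0.46 0.355 -0.5 0 0 0; 0.65 -0.46 0.355 -1 0 0 0; 0.65 -0.46 0.355 -1 0 0 0; 0.65 -0.46 0.355 -1 0 0 0; 0.65 -0.46 0.355 -1 0 0 0",
)

```text
time_s: 3.2
eef_pos: [0.4523, -0.0259, 0.1066]
tcp_rot: [-180.0, -0.0, 90.2]
contact_force: [-0.6, -0.6, 0.3]
grip_width: 0.0611
grip_force: 0.0
```

Request:
move_arm(
  increments="0.65 0 0 -0.3 0 0 0; 0.65 0 0 -0.3 0 0 0; 0.65 0 0 -0.465 0 0 0; 0.65 0 0 -0.465 0 0 0; 0.65 0 0 -0.465 0 0 0; 0 0 0 -0.465 0 0 0; 0 0 0 -0.465 0 0 0; 0 0 0 -0.465 0 0 0; 0 0 0 -0.465 0 0 0; 0 0 0 -0.465 0 0 0",
)

```text
time_s: 4.2
eef_pos: [0.4524, -0.0268, 0.0131]
tcp_rot: [180.0, 0.0, 90.1]
contact_force: [-2.5, 0.2, 7.2]
grip_width: 0.0338
grip_force: 20.0
```

Request:
move_arm(
  increments="0 0 0 0.5 0 0 0; 0 0 0 0.5 0 0 0; 0 0 0 0.5 0 0 0; 0 0.19 0.5 1 0 0 0; 0 0.19 0.5 1 0 0 0; 0 0.19 0.5 1 0 0 0; 0 0.19 0.5 1 0 0 0",
)

```text
time_s: 4.9
eef_pos: [0.4921, 0.0761, 0.216]
tcp_rot: [179.7, -0.1, 90.2]
contact_force: [0.2, -0.3, -2.1]
grip_width: 0.0339
grip_force: 20.0
```

Request:
move_arm(
  increments="0 0 0.3 0.35 0 0 0; 0 0 0.3 0.35 0 0 0; 0 0 0.93 0.35 0 0 -0.007; 0 0 0.93 0.35 0 0 -0.007; 0 0 0.93 0.35 0 0 -0.007; 0 0 0.93 0.35 0 0 -0.007",
)

```text
time_s: 5.5
eef_pos: [0.4895, 0.2614, 0.2807]
tcp_rot: [-179.9, 0.0, 87.7]
contact_force: [0.4, -1.5, -0.7]
grip_width: 0.0339
grip_force: 20.0
```

Request:
move_arm(
  increments="0 0 0 -0.25 0 0 0; 0 0 0 -0.4 0 0 0; 0 0 0 -0.5 0 0 0; 0 0 0 -0.5 0 0 0; 0 0 0 -0.5 0 0 0; 0.42 0 0 -0.5 0 0 0; 0.42 0 0 -0.5 0 0 0; 0.42 0 0 -0.5 0 0 0; 0.42 0 0 -0.1 0 0 0; 0.42 0 0 0.1 0 0 0",
)

```text
time_s: 6.5
eef_pos: [0.4896, 0.259, 0.2834]
tcp_rot: [-179.9, 0.1, 87.6]
contact_force: [0.1, -0.1, 0.8]
grip_width: 0.0395
grip_force: 0.0
```

Request:
move_arm(
  increments="0.65 0.32 -1 0 0 0 0.034; 0.65 0.32 -1 0 0 0 0.034; 0.65 0.32 -1 0 0 0 0.034; 0.65 0.32 -1 0 0 0 0.034; 0.65 0.32 -1 0 0 0 0.034; 0.65 0.32 -1 0 0 0 0.034",
)

```text
time_s: 7.1
eef_pos: [0.5545, 0.0576, 0.2825]
tcp_rot: [180.0, 0.0, 99.6]
contact_force: [-0.8, 0.8, -0.0]
grip_width: 0.0611
grip_force: 0.0
```

```bash
cat >> h.py <<'E'
H={'blue':((105,125),(281.4,271.8)),'orange':((5,20),(282.6,231.9)),'green':((50,80),(269.2,197.8))}
def chk(tag):
    t=shot('top',tag); hsv=cv2.cvtColor(t['image'],cv2.COLOR_RGB2HSV)
    for n,(h,(u,v)) in H.items():
        u0,v0=250,170
        m=cv2.inRange(hsv[v0:300,u0:340],(h[0],120,60),(h[1],255,255))
        k,l,st,ce=cv2.connectedComponentsWithStats(m)
        print(n,[(ce[i].round(1)+[u0,v0],int(st[i,4])) for i in range(1,k) if st[i,4]>35])
E
python3 -c "
from h import *
chk('t1')"
```

```text
blue []
orange [(array([282.7, 231.8]), 94), (array([317.3, 281.2]), 136)]
green [(array([270.5, 197.7]), 58)]
```

Request:
move_arm(
  increments="0.65 0 -0.455 -0.3 0 0 0; 0.65 0 -0.455 -0.5 0 0 0; 0.65 0 -0.455 -0.8 0 0 0; 0.65 0 -0.455 -0.8 0 0 0; 0.65 0 -0.455 -0.8 0 0 0; 0.65 0 -0.455 -0.8 0 0 0",
)

```text
time_s: 7.75
eef_pos: [0.5546, -0.0304, 0.1238]
tcp_rot: [180.0, -0.0, 99.9]
contact_force: [0.3, -0.1, 0.6]
grip_width: 0.0608
grip_force: 0.0
```

Request:
move_arm(
  increments="0.65 0 0 -0.3 0 0 0; 0.65 0 0 -0.5 0 0 0; 0.65 0 0 -0.545 0 0 0; 0.65 0 0 -0.545 0 0 0; 0.65 0 0 -0.545 0 0 0; 0 0 0 -0.545 0 0 0; 0 0 0 -0.545 0 0 0; 0 0 0 -0.545 0 0 0; 0 0 0 -0.545 0 0 0; 0 0 0 -0.545 0 0 0",
)

```text
time_s: 8.75
eef_pos: [0.5544, -0.0318, 0.014]
tcp_rot: [180.0, 0.0, 99.8]
contact_force: [0.3, 0.2, 6.2]
grip_width: 0.0339
grip_force: 20.0
```

Request:
move_arm(
  increments="0 0 0 0.5 0 0 0; 0 0 0 0.5 0 0 0; 0 0 0 0.5 0 0 0; 0 -0.31 0.5 1 0 0 -0.034; 0 -0.31 0.5 1 0 0 -0.034; 0 -0.31 0.5 1 0 0 -0.034; 0 -0.31 0.5 1 0 0 -0.034",
)

```text
time_s: 9.45
eef_pos: [0.4918, 0.0708, 0.2169]
tcp_rot: [179.7, -0.1, 87.7]
contact_force: [0.4, -0.5, -1.1]
grip_width: 0.0342
grip_force: 20.0
```

Request:
move_arm(
  increments="0 0 0.3 0.35 0 0 0; 0 0 0.3 0.35 0 0 0; 0 0 1 0.35 0 0 0; 0 0 1 0.35 0 0 0; 0 0 1 0.35 0 0 0; 0 0 1 0.35 0 0 0",
)

```text
time_s: 10.05
eef_pos: [0.4917, 0.2716, 0.2814]
tcp_rot: [-179.9, 0.0, 87.8]
contact_force: [0.4, -0.1, -1.1]
grip_width: 0.0341
grip_force: 20.0
```

Request:
move_arm(
  increments="0 0 0.165 0 0 0 0; 0 0 0.165 -0.2 0 0 0; 0 0 0.165 -0.4 0 0 0; 0 0 0.165 -0.5 0 0 0; 0 0 0.165 -0.5 0 0 0; 0.42 0 0.165 -0.5 0 0 0; 0.42 0 0.165 -0.5 0 0 0; 0.42 0 0.165 -0.5 0 0 0; 0.42 0 0.165 -0.25 0 0 0; 0.42 0 0.165 0 0 0 0",
)

```text
time_s: 11.05
eef_pos: [0.4917, 0.3009, 0.2846]
tcp_rot: [-179.9, 0.0, 87.5]
contact_force: [-0.2, 0.4, 1.0]
grip_width: 0.04
grip_force: 0.0
```

Run:
```python
from h import *
chk('t2'); a=cv2.imread('pics/t2.png')[190:310,90:330]; print(ctrl.state()['eef_pos'])
```

```text
blue []
orange [(array([317.3, 281.3]), 135)]
green [(array([269.2, 197.9]), 82)]
[0.49343432 0.30185461 0.2945049 ]
```

Request:
move_arm(
  increments="0.65 0.3 -1 0 0 0 0.011; 0.65 0.3 -1 0 0 0 0.011; 0.65 0.3 -1 0 0 0 0.011; 0.65 0.3 -1 0 0 0 0.011; 0.65 0.76 -1 0 0 0 0.011; 0.65 0.76 -1 0 0 0 0.011; 0.65 0.76 -1 0 0 0 0.011; 0.65 0.76 -1 0 0 0 0.011",
)

```text
time_s: 11.9
eef_pos: [0.6444, 0.101, 0.2824]
tcp_rot: [-179.9, 0.0, 91.5]
contact_force: [-0.6, 0.3, -0.1]
grip_width: 0.0608
grip_force: 0.0
```

Request:
move_arm(
  increments="0.65 0 -0.51 -0.1 0 0 0; 0.65 0 -0.51 -0.4 0 0 0; 0.65 0 -0.51 -0.8 0 0 0; 0.65 0 -0.51 -0.8 0 0 0; 0.65 0 -0.51 -0.8 0 0 0; 0.65 0 -0.51 -0.8 0 0 0",
)

```text
time_s: 12.5
eef_pos: [0.6435, -0.0004, 0.1237]
tcp_rot: [-179.9, -0.0, 91.5]
contact_force: [0.1, -1.2, 0.5]
grip_width: 0.0611
grip_force: 0.0
```

Request:
move_arm(
  increments="0.65 0 0 -0.3 0 0 0; 0.65 0 0 -0.5 0 0 0; 0.65 0 0 -0.55 0 0 0; 0.65 0 0 -0.55 0 0 0; 0.65 0 0 -0.55 0 0 0; 0 0 0 -0.55 0 0 0; 0 0 0 -0.55 0 0 0; 0 0 0 -0.55 0 0 0; 0 0 0 -0.55 0 0 0; 0 0 0 -0.55 0 0 0",
)

```text
time_s: 13.5
eef_pos: [0.6444, -0.0008, 0.0141]
tcp_rot: [180.0, 0.0, 91.5]
contact_force: [-0.2, 1.6, 5.8]
grip_width: 0.0335
grip_force: 20.0
```

Request:
move_arm(
  increments="0 0 0 0.5 0 0 0; 0 0 0 0.5 0 0 0; 0 0 0 0.5 0 0 0; 0 0 0 1 0 0 0; 0 -0.75 0.5 1 0 0 -0.011; 0 -0.75 0.5 1 0 0 -0.011; 0 -0.75 0.5 1 0 0 -0.011; 0 -0.75 0.5 1 0 0 -0.011; 0 -0.75 0.5 1 0 0 -0.011",
)

```text
time_s: 14.4
eef_pos: [0.4922, 0.1012, 0.215]
tcp_rot: [179.9, -0.0, 87.7]
contact_force: [0.3, -0.2, 0.1]
grip_width: 0.0341
grip_force: 20.0
```

Request:
move_arm(
  increments="0 0 0.2 0.4 0 0 0; 0 0 0.2 0.4 0 0 0; 0 0 1 0.4 0 0 0; 0 0 1 0.4 0 0 0; 0 0 1 0.4 0 0 0; 0 0 1 0.4 0 0 0",
)

```text
time_s: 15.0
eef_pos: [0.4938, 0.303, 0.2919]
tcp_rot: [-179.9, 0.0, 87.7]
contact_force: [0.5, -0.6, -0.5]
grip_width: 0.034
grip_force: 20.0
```

Request:
move_arm(
  increments="0 0 0.225 0 0 0 0; 0 0 0.225 -0.2 0 0 0; 0 0 0.225 -0.4 0 0 0; 0 0 0.225 -0.53 0 0 0; 0 0 0.225 -0.53 0 0 0; 0.42 0 0.225 -0.53 0 0 0; 0.42 0 0.225 -0.53 0 0 0; 0.42 0 0.225 -0.53 0 0 0; 0.42 0 0.225 -0.3 0 0 0; 0.42 0 0.225 -0.05 0 0 0",
)

```text
time_s: 16.0
eef_pos: [0.4937, 0.3439, 0.2846]
tcp_rot: [-179.9, 0.1, 87.5]
contact_force: [-0.8, 0.3, 0.2]
grip_width: 0.0397
grip_force: 0.0
```

Request:
move_arm(
  increments="0.62 0 -1 0 0 0 0; 0.62 0 -1 0 0 0 0; 0.62 0 -1 0 0 0 0.1; 0.62 0 -1 0 0 0 0.1; 0.62 0 -1 0 0 0 0.1; 0.62 0 -1 0 0 0 0.1",
)

```text
time_s: 16.6
eef_pos: [0.4944, 0.1425, 0.2849]
tcp_rot: [179.9, 0.0, 120.7]
contact_force: [-0.4, 0.5, -0.7]
grip_width: 0.0582
grip_force: 0.0
```

Request:
move_arm(
  increments="0.62 0 -1 0 0 0 0.122; 0.62 0 -1 0 0 0 0.122; 0.62 0 -1 0 0 0 0.122; 0.62 0 -1 0 0 0 0.122; 0.62 0 -1 0 0 0 0.122; 0.62 0 -1 0 0 0 0.122; 0.62 0 -1 0 0 0 0.122",
)

```text
time_s: 17.3
eef_pos: [0.4943, -0.0564, 0.2844]
tcp_rot: [180.0, 0.1, 164.4]
contact_force: [-0.1, -0.2, -0.1]
grip_width: 0.0582
grip_force: 0.0
```

Request:
move_arm(
  increments="0.62 0.175 -0.88 0 0 0 0; 0.62 0.175 -0.88 0 0 0 0; 0.62 0.175 -0.88 0 0 0 0; 0.62 0.175 -0.88 0 0 0 0; 0.62 0.175 -0.88 0 0 0 0",
)

```text
time_s: 17.8
eef_pos: [0.5293, -0.2344, 0.2832]
tcp_rot: [-180.0, -0.0, 164.1]
contact_force: [-0.1, 0.6, 0.1]
grip_width: 0.0583
grip_force: 0.0
```

Run:
```python
from h import *
shot('wrist','w2');print(ctrl.state()['eef_pos'],ctrl.state()['tcp_rot'])
crop('w2',0,0,560,420,1.42,'w2b')
w=load('w2')
print(proj(w,[[.492,-.2235,.084],[.467,-.3405,.084],[.529,-.2315,.09],[.504,-.3485,.09]])*1.42)
```

```text
[ 0.52927051 -0.23255096  0.28335973] [ 1.79995972e+02 -8.48615363e-03  1.64198996e+02]
[[400.04228243 214.08185421]
 [246.10981564 224.55947876]
 [403.19367889 263.75714052]
 [250.77811209 273.86113515]]
```

View pics/w2b.png

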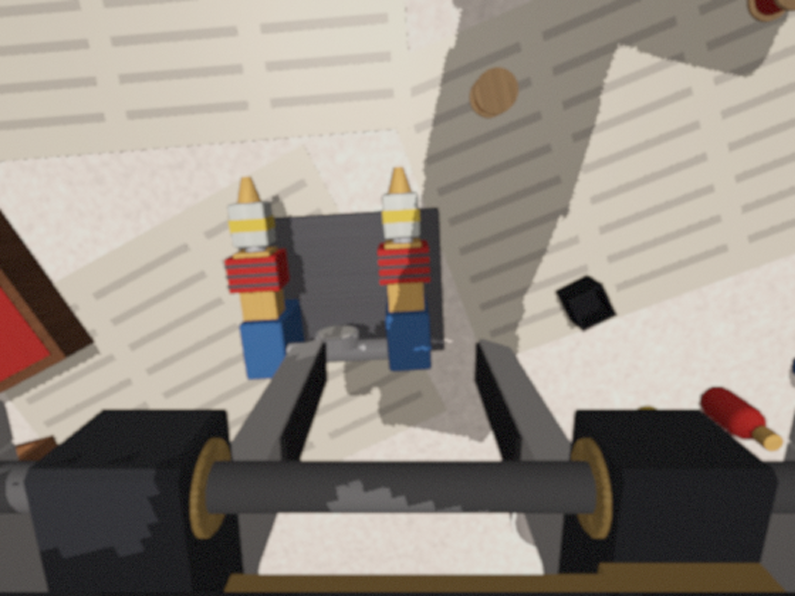

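The wrist view confirms the couplers. The band tops are at (401,216) and (251,227) and the collar centres at about (404,263) and (255,271), within 2–3 mm of my estimates. Now I descend onto collar A.

Request:
move_arm(
  increments="0.62 0 0 -0.25 0 0 0.0095; 0.62 0 0 -0.5 0 0 0.0095; 0.62 0 0 -0.75 0 0 0.0095; 0.62 0 0 -0.9 0 0 0.0095; 0.62 0 0 -0.9 0 0 0.0095; 0.62 0 0 -0.9 0 0 0.0095",
)

```text
time_s: 18.45
eef_pos: [0.5299, -0.2311, 0.1052]
tcp_rot: [-180.0, 0.1, 167.9]
contact_force: [0.3, -0.4, 1.4]
grip_width: 0.0585
grip_force: 0.0
```

Request:
move_arm(
  increments="0.62 0 0 -0.1 0 0 0; 0.62 0 0 -0.23 0 0 0; 0.62 0 0 -0.23 0 0 0; 0.62 0 0 -0.23 0 0 0; 0 0 0 -0.23 0 0 0; 0 0 0 -0.23 0 0 0; 0 0 0 -0.23 0 0 0; 0 0 0 -0.23 0 0 0",
)

```text
time_s: 19.25
eef_pos: [0.5297, -0.2319, 0.0586]
tcp_rot: [-180.0, 0.1, 167.8]
contact_force: [-1.0, 1.3, 6.8]
grip_width: 0.0401
grip_force: 20.0
```

Request:
move_arm(
  increments="0 0.03 -0.007 0 0 0 0; 0 0.06 -0.013 0 0 0 0; 0 0.064 -0.014 0 0 0 0; 0 0.064 -0.014 0 0 0 0; 0 0.064 -0.014 0 0 0 0; 0 0.064 -0.014 0 0 0 0; 0 0.064 -0.014 0 0 0 0; 0 0.064 -0.014 0 0 0 0; 0 0.064 -0.014 0 0 0 0; 0 0.064 -0.014 0 0 0 0",
)

```text
time_s: 20.25
eef_pos: [0.542, -0.2346, 0.0586]
tcp_rot: [-180.0, 0.0, 167.8]
contact_force: [-5.2, 2.1, 9.1]
grip_width: 0.0397
grip_force: 20.0
```

Run:
```python
from h import *
w=shot('wrist','w3');print(ctrl.state()['eef_pos'])
print(proj(w,[[.492,-.2235,.084],[.4803,-.221,.084]]))
crop('w3',130,40,430,265,2.6,'w3b')
```

```text
[ 0.54201984 -0.23459956  0.05854462]
[[281.7318449  168.54524678]
 [281.67152825 141.55789659]]
```

View pics/w3b.png

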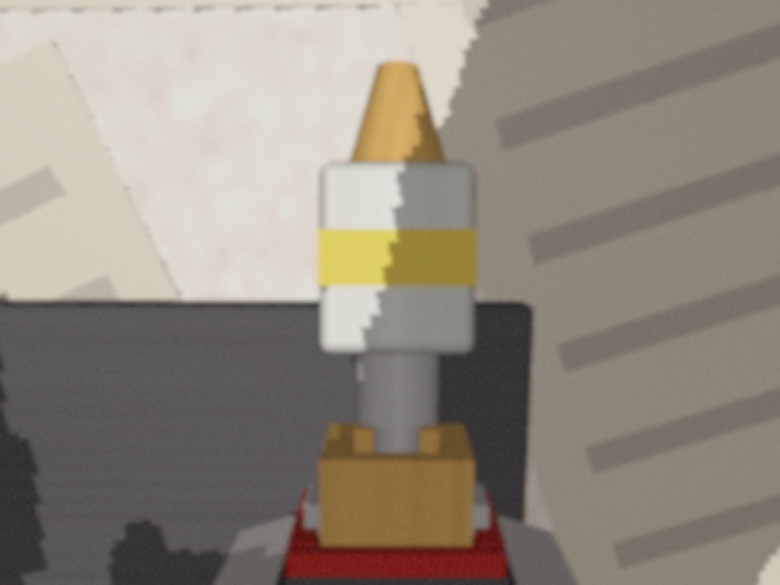

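The head has been ejected. The band centre is at (397,257) in the crop, so it stands about 12–13 mm out. I release the collar, slide forward over the head, grip and draw out.

Request:
move_arm(
  increments="0.62 0 0 0 0 0 0; 0.62 0 0 0 0 0 0; 0.62 0 0 0 0 0 0; 0.62 -0.16 0.034 -0.015 0 0 0; 0.62 -0.31 0.068 -0.03 0 0 0; 0.62 -0.31 0.068 -0.03 0 0 0; 0.62 -0.31 0.068 -0.03 0 0 0",
)

```text
time_s: 21.0
eef_pos: [0.4802, -0.2212, 0.0518]
tcp_rot: [-180.0, 0.0, 167.8]
contact_force: [0.4, -0.1, -0.5]
grip_width: 0.0585
grip_force: 0.0
```

Request:
move_arm(
  increments="0 0 0 0 0 0 0; 0 0 0 0 0 0 0; 0 0 0 0 0 0 0; 0 0 0 0 0 0 0; 0 0 0 0 0 0 0; 0 0 0 0 0 0 0",
  grip_force=35,
)

```text
time_s: 21.6
eef_pos: [0.4801, -0.221, 0.0514]
tcp_rot: [180.0, 0.0, 167.8]
contact_force: [2.0, -0.4, -2.5]
grip_width: 0.0278
grip_force: 35.0
```

Draw out 46 mm.

Request:
move_arm(
  increments="0 -0.05 0.011 0 0 0 0; 0 -0.1 0.022 0 0 0 0; 0 -0.15 0.033 0 0 0 0; 0 -0.2 0.044 0 0 0 0; 0 -0.225 0.049 0 0 0 0; 0 -0.225 0.049 0 0 0 0; 0 -0.225 0.049 0 0 0 0",
)

```text
time_s: 22.3
eef_pos: [0.4352, -0.2113, 0.0516]
tcp_rot: [-180.0, 0.0, 167.8]
contact_force: [0.5, 0.1, -1.8]
grip_width: 0.0277
grip_force: 35.0
```

Request:
move_arm(
  increments="0 0 0 0.5 0 0 0; 0 0 0 0.5 0 0 0; 0 0 0 1 0 0 0; 0 0 0 1 0 0 0; 0 0.28 1 1 0 0 -0.0928; 0 0.28 1 1 0 0 -0.0928; 0 0.28 1 1 0 0 -0.0928; 0 0.28 1 1 0 0 -0.0928; 0 0.28 1 1 0 0 -0.0928",
)

```text
time_s: 23.2
eef_pos: [0.4915, -0.0089, 0.2516]
tcp_rot: [180.0, 0.0, 134.2]
contact_force: [0.3, 0.3, -1.3]
grip_width: 0.0276
grip_force: 35.0
```

Request:
move_arm(
  increments="0 0.28 0.6 0.25 0 0 -0.13; 0 0.28 0.6 0.25 0 0 -0.13; 0 0.28 0.6 0.25 0 0 -0.13; 0 0.28 0.6 0.25 0 0 -0.13; 0 0.28 0.6 0.25 0 0 -0.13; 0 0.28 0.6 0.25 0 0 -0.13; 0 0.28 0.6 0.25 0 0 -0.13",
)

```text
time_s: 23.9
eef_pos: [0.5472, 0.1091, 0.3013]
tcp_rot: [-180.0, 0.0, 87.6]
contact_force: [-0.1, -0.3, -1.3]
grip_width: 0.0278
grip_force: 35.0
```

Request:
move_arm(
  increments="0 0 0.25 0 0 0 0; 0 0 0.5 0 0 0 0; 0 0 0.75 0 0 0 0; 0 0 1 0 0 0 0; 0 0 1 0 0 0 0; 0 0 1 0 0 0 0; 0 0 1 -0.25 0 0 0; 0 0 1 -0.5 0 0 0",
)

```text
time_s: 24.7
eef_pos: [0.5476, 0.3077, 0.2014]
tcp_rot: [179.8, -0.1, 87.7]
contact_force: [0.5, 0.7, -2.0]
grip_width: 0.028
grip_force: 35.0
```

Request:
move_arm(
  increments="0 0 0 -0.1 0 0 0; 0 0 0 -0.155 0 0 0; 0 0 0 -0.155 0 0 0; 0 0 0 -0.155 0 0 0; 0.35 0 0 -0.155 0 0 0; 0.35 0 0 -0.155 0 0 0; 0.35 0 0 -0.155 0 0 0; 0.35 0 0 0.1 0 0 0; 0.35 0 0 0.35 0 0 0; 0.35 0 0 0.55 0 0 0",
)

```text
time_s: 25.7
eef_pos: [0.5469, 0.3088, 0.3147]
tcp_rot: [179.9, -0.1, 87.7]
contact_force: [0.7, -0.9, 0.5]
grip_width: 0.0327
grip_force: 0.0
```

Run:
```python
from h import *
shot('top','t3'); shot('wrist','w4')
a=cv2.imread('pics/t3.png')[190:310,90:330]; b=cv2.imread('pics/s0.png')
c=ctrl.camera('scene')['image'][60:200,260:400,::-1]
f=lambda i,k:cv2.resize(i,None,fx=k,fy=k,interpolation=cv2.INTER_CUBIC)
w=cv2.imread('pics/w4.png')
o=np.zeros((600,800,3),np.uint8);o[:420,:420]=f(c,3);o[:300,420:800]=f(w,.68)[:300,:380] if 0 else cv2.resize(w,(380,300));o[300:600,420:800]=cv2.resize(a,(380,190*300//300)) [:300] if 0 else cv2.resize(cv2.imread('pics/t3.png')[190:310,90:242],(380,300))
cv2.imwrite('pics/m1.png',o)
```

```text
(no output)
```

View pics/m1.png

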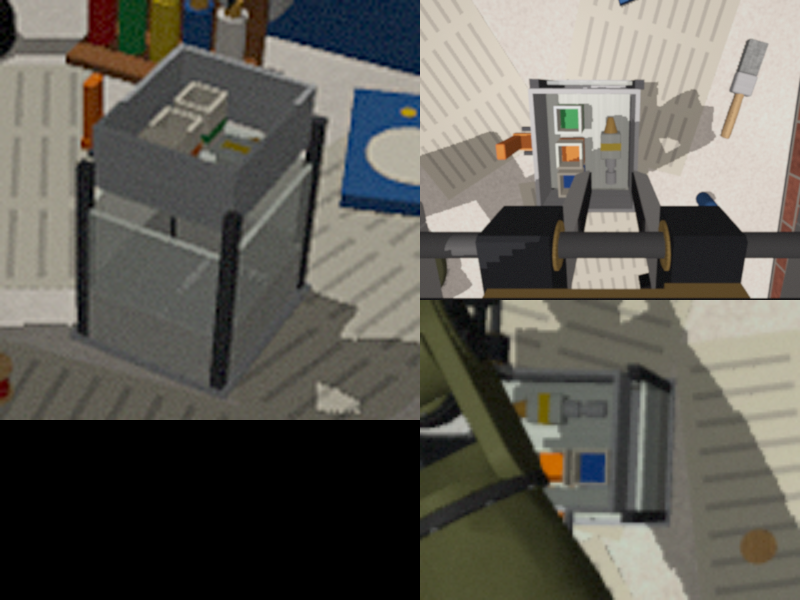

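All three jars and head A (lying beside them, about (610,140) in the wrist inset) are in the basket. Next is head B.

Request:
move_arm(
  increments="0.62 0 -1 -0.1 0 0 0; 0.62 0 -1 -0.1 0 0 0; 0.62 0 -1 -0.1 0 0 0; 0.62 0 -1 -0.1 0 0 0.1; 0.62 0 -1 -0.1 0 0 0.1; 0.62 0 -1 -0.1 0 0 0.1",
)

```text
time_s: 26.45
eef_pos: [0.5466, 0.1071, 0.29]
tcp_rot: [-179.9, -0.0, 113.0]
contact_force: [-0.3, -0.3, -0.5]
grip_width: 0.0582
grip_force: 0.0
```

Request:
move_arm(
  increments="0.62 0 -1 0 0 0 0.15; 0.62 0 -1 0 0 0 0.15; 0.62 0 -1 0 0 0 0.15; 0.62 0 -1 0 0 0 0.15; 0.62 0 -1 0 0 0 0.15; 0.62 0 -1 0 0 0 0.15",
)

```text
time_s: 27.05
eef_pos: [0.5463, -0.0936, 0.2898]
tcp_rot: [-180.0, -0.1, 161.6]
contact_force: [0.1, 0.7, 0.9]
grip_width: 0.0582
grip_force: 0.0
```

Request:
move_arm(
  increments="0.62 -0.217 -1 0 0 0 0; 0.62 -0.217 -1 0 0 0 0; 0.62 -0.217 -1 0 0 0 0; 0.62 -0.217 -1 0 0 0 0; 0.62 -0.217 -1 0 0 0 0; 0.62 -0.217 -1 0 0 0 0",
)

```text
time_s: 27.65
eef_pos: [0.5029, -0.292, 0.2899]
tcp_rot: [180.0, -0.1, 161.3]
contact_force: [0.0, -0.0, -0.1]
grip_width: 0.0583
grip_force: 0.0
```

Request:
move_arm(
  increments="0.62 0.005 -0.272 0 0 0 0.0175; 0.62 0.005 -0.272 -0.25 0 0 0.0175; 0.62 0.005 -0.272 -0.5 0 0 0.0175; 0.62 0.005 -0.272 -0.75 0 0 0.0175; 0.62 0.005 -0.272 -0.9 0 0 0.0175; 0.62 0.005 -0.272 -0.9 0 0 0.0175; 0.62 0.005 -0.272 -0.9 0 0 0.0175",
)

```text
time_s: 28.35
eef_pos: [0.5053, -0.3447, 0.1124]
tcp_rot: [-180.0, 0.0, 167.8]
contact_force: [-1.0, 0.4, 0.0]
grip_width: 0.058
grip_force: 0.0
```

Run:
```python
from h import *
s=ctrl.state();print(s['eef_pos'],s['tcp_rot'])
w=shot('wrist','w5'); crop('w5',120,20,440,260,2.5,'w5b')
print((proj(w,[[.467,-.3405,.084],[.504,-.3485,.09],[.492,-.3457,.09]])-[120,20])*2.5)
```

```text
[ 0.50532376 -0.34469888  0.11241847] [-1.79995791e+02  2.12416046e-02  1.67783084e+02]
[[386.83498216 392.6022517 ]
 [387.27881652 546.82139653]
 [387.79588981 499.49805123]]
```

View pics/w5b.png

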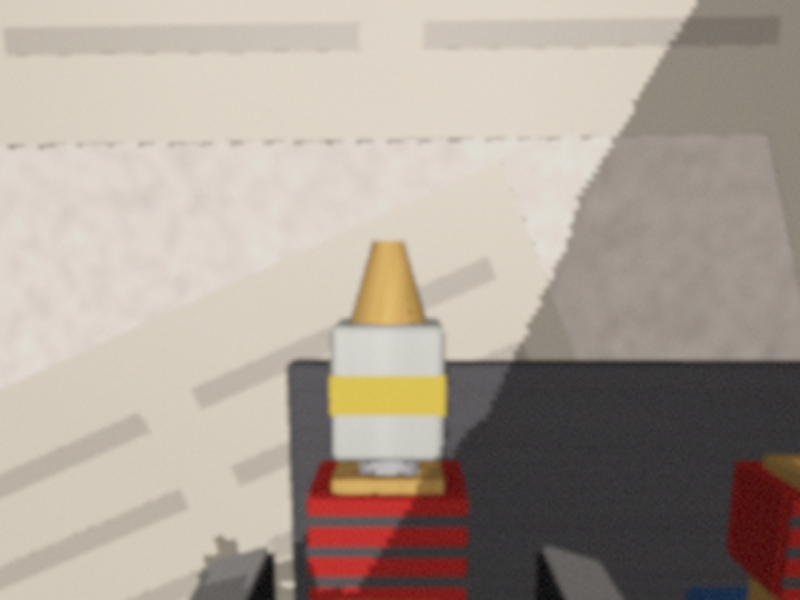

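The band of head B at (388,395) matches my prediction (387,393). The fingers look slightly to +y, so I settle and read again.

Request:
move_arm(
  increments="0.62 0 0 0 0 0 0; 0.62 0 0 0 0 0 0",
)

```text
time_s: 28.6
eef_pos: [0.5052, -0.3458, 0.1132]
tcp_rot: [-179.9, 0.1, 167.7]
contact_force: [0.5, -0.5, 0.0]
grip_width: 0.0584
grip_force: 0.0
```

Request:
move_arm(
  increments="0.62 -0.005 -0.013 0 0 0 0; 0.62 -0.005 -0.013 -0.15 0 0 0; 0.62 -0.005 -0.013 -0.275 0 0 0; 0.62 -0.005 -0.013 -0.275 0 0 0; 0.62 -0.005 -0.013 -0.275 0 0 0; 0 -0.005 -0.013 -0.275 0 0 0; 0 -0.005 -0.013 -0.275 0 0 0; 0 -0.005 -0.013 -0.275 0 0 0; 0 -0.005 -0.013 -0.275 0 0 0",
  grip_force=20,
)

```text
time_s: 29.5
eef_pos: [0.5039, -0.349, 0.0576]
tcp_rot: [-179.9, 0.1, 167.7]
contact_force: [-0.4, -5.1, 5.1]
grip_width: 0.0398
grip_force: 20.0
```

Request:
move_arm(
  increments="0 0.03 -0.007 0 0 0 0; 0 0.06 -0.013 0 0 0 0; 0 0.064 -0.014 0 0 0 0; 0 0.064 -0.014 0 0 0 0; 0 0.064 -0.014 0 0 0 0; 0 0.064 -0.014 0 0 0 0; 0 0.064 -0.014 0 0 0 0; 0 0.064 -0.014 0 0 0 0; 0 0.064 -0.014 0 0 0 0; 0 0.064 -0.014 0 0 0 0",
)

```text
time_s: 30.5
eef_pos: [0.5162, -0.3517, 0.0576]
tcp_rot: [-179.9, 0.0, 167.7]
contact_force: [-7.1, -2.8, 8.4]
grip_width: 0.0398
grip_force: 20.0
```

Run:
```python
from h import *
w=shot('wrist','w6');hsv=cv2.cvtColor(w['image'],cv2.COLOR_RGB2HSV)
m=cv2.inRange(hsv,(24,110,100),(34,255,255)); k,l,st,ce=cv2.connectedComponentsWithStats(m)
for i in range(1,k):
    if st[i,4]>150: print(ce[i],st[i],at_z(w,ce[i],.084))
print(proj(w,[[.467,-.3402,.084],[.4553,-.3376,.084]]))
```

```text
[281.47638774 138.45650373] [ 252  128   60   22 1207] [ 0.45315547 -0.3377127   0.084     ]
[[282.66544733 170.39760404]
 [282.77106946 143.25794143]]
```

Head B has been ejected as well (band at (0.453,-0.338), about 13 mm out).

Request:
move_arm(
  increments="0.62 0 0 0 0 0 0; 0.62 0 0 0 0 0 0; 0.62 0 0 0 0 0 0; 0.62 -0.16 0.034 -0.015 0 0 0; 0.62 -0.31 0.068 -0.03 0 0 0; 0.62 -0.31 0.068 -0.03 0 0 0; 0.62 -0.31 0.068 -0.03 0 0 0",
)

```text
time_s: 31.25
eef_pos: [0.4545, -0.3375, 0.0508]
tcp_rot: [-180.0, 0.0, 167.7]
contact_force: [1.3, 0.5, 0.6]
grip_width: 0.0582
grip_force: 0.0
```

Request:
move_arm(
  increments="0 0 0 0 0 0 0; 0 0 0 0 0 0 0; 0 0 0 0 0 0 0; 0 0 0 0 0 0 0; 0 0 0 0 0 0 0; 0 0 0 0 0 0 0",
  grip_force=35,
)

```text
time_s: 31.85
eef_pos: [0.4545, -0.3376, 0.0504]
tcp_rot: [-180.0, 0.0, 167.7]
contact_force: [1.3, -2.5, -1.2]
grip_width: 0.0276
grip_force: 34.9
```

Request:
move_arm(
  increments="0 -0.05 0.011 0 0 0 0; 0 -0.1 0.022 0 0 0 0; 0 -0.15 0.033 0 0 0 0; 0 -0.2 0.044 0 0 0 0; 0 -0.225 0.049 0 0 0 0; 0 -0.225 0.049 0 0 0 0; 0 -0.225 0.049 0 0 0 0",
)

```text
time_s: 32.55
eef_pos: [0.4095, -0.3277, 0.0507]
tcp_rot: [-180.0, 0.0, 167.7]
contact_force: [-0.5, 0.3, -0.6]
grip_width: 0.0276
grip_force: 34.9
```

Request:
move_arm(
  increments="0 0 0 0.5 0 0 0; 0 0 0 0.5 0 0 0; 0 0 0 1 0 0 0; 0 0 0 1 0 0 0; 0 0.3 1 1 0 0 0; 0 0.3 1 1 0 0 0; 0 0.3 1 1 0 0 0; 0 0.3 1 1 0 0 0; 0 0.3 1 1 0 0 0; 0 0.3 1 1 0 0 0",
)

```text
time_s: 33.55
eef_pos: [0.4698, -0.1265, 0.2505]
tcp_rot: [-180.0, 0.0, 167.9]
contact_force: [0.2, -0.5, -1.2]
grip_width: 0.0277
grip_force: 34.9
```

Request:
move_arm(
  increments="0 0.38 1 0.25 0 0 -0.2225; 0 0.38 1 0.25 0 0 -0.2225; 0 0.38 1 0.25 0 0 -0.2225; 0 0.38 1 0.25 0 0 -0.2225; 0 0.38 1 0.25 0 0 -0.2225; 0 0.38 1 0.25 0 0 -0.2225; 0 0.38 1 0.25 0 0 -0.2225; 0 0.38 1 0.25 0 0 -0.2225; 0 0.38 1 0.25 0 0 -0.2225; 0 0.38 1 0.25 0 0 -0.2225",
)

```text
time_s: 34.55
eef_pos: [0.5458, 0.0706, 0.3003]
tcp_rot: [-180.0, 0.0, 87.2]
contact_force: [-0.0, 0.2, -0.9]
grip_width: 0.0277
grip_force: 34.9
```

Request:
move_arm(
  increments="0 0 0.25 0 0 0 0; 0 0 0.5 0 0 0 0; 0 0 0.75 0 0 0 0; 0 0 1 0 0 0 0; 0 0 1 0 0 0 0; 0 0 1 0 0 0 0",
)

```text
time_s: 35.15
eef_pos: [0.546, 0.2718, 0.2998]
tcp_rot: [-180.0, 0.0, 87.6]
contact_force: [-0.3, -0.2, -0.1]
grip_width: 0.0279
grip_force: 34.9
```

Request:
move_arm(
  increments="0 0.005 0.19 0 0 0 0; 0 0.005 0.19 -0.15 0 0 0; 0 0.005 0.19 -0.3 0 0 0; 0 0.005 0.19 -0.43 0 0 0; 0 0.005 0.19 -0.5 0 0 0; 0 0.005 0.19 -0.52 0 0 0; 0 0.005 0.19 -0.53 0 0 0; 0 0.005 0.19 -0.53 0 0 0",
)

```text
time_s: 35.95
eef_pos: [0.5473, 0.3096, 0.1964]
tcp_rot: [179.9, -0.1, 87.5]
contact_force: [-2.4, -1.2, 4.3]
grip_width: 0.0276
grip_force: 34.9
```

Request:
move_arm(
  increments="0.35 0 0 0 0 0 0; 0.35 0 0 0 0 0 0; 0.35 0 0 0 0 0 0; 0.35 0 0 0.05 0 0 0; 0.35 0 0 0.25 0 0 0; 0.35 0 0 0.5 0 0 0; 0.35 0 0 0.7 0 0 0; 0.35 0 -0.5 0.7 0 0 0; 0.35 0 -0.5 0.7 0 0 0",
)

```text
time_s: 36.85
eef_pos: [0.5463, 0.21, 0.3361]
tcp_rot: [179.9, -0.0, 87.7]
contact_force: [1.6, -0.6, -0.5]
grip_width: 0.033
grip_force: 0.0
```

Run:
```python
from h import *
shot('top','t4'); shot('wrist','w7')
c=ctrl.camera('scene')['image'][60:200,260:400,::-1]
o=np.zeros((600,800,3),np.uint8);o[:400,:400]=cv2.resize(c,(400,400));o[:300,400:]=cv2.resize(cv2.imread('pics/w7.png')[40:340,80:480],(400,300));o[300:,400:]=cv2.resize(cv2.imread('pics/t4.png')[190:303,90:240],(400,300))
cv2.imwrite('pics/m2.png',o)
```

```text
(no output)
```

View pics/m2.png

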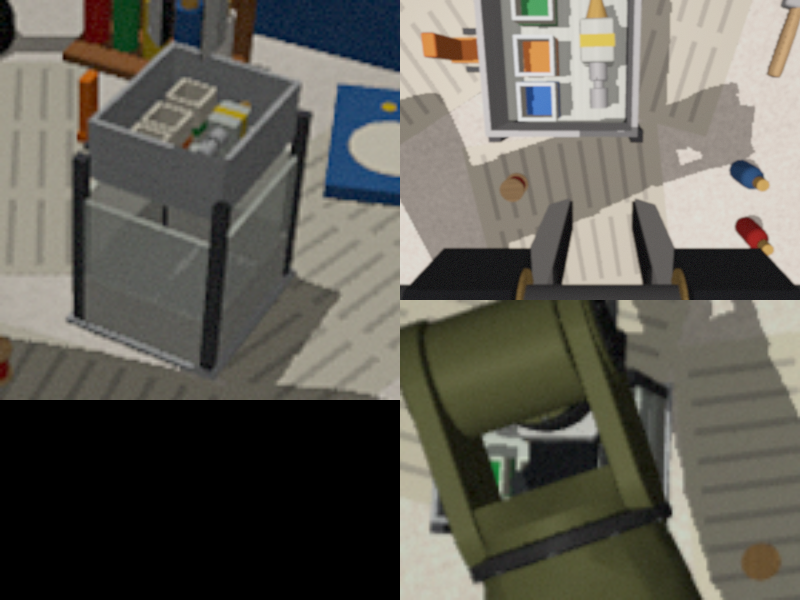

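Head B lies level on head A, with the band at (597,40) in the wrist inset. All three jars sit in the other column, below the rim, and the floor is shut. Now the latch.

Request:
move_arm(
  increments="0.4 -0.7 0.5 0 0 0 0; 0.4 -0.7 0.5 0 0 0 0; 0.4 -0.7 0.5 0 0 0 0; 0.4 -0.7 0.5 0 0 0 0; 0.4 -0.7 0.5 0 0 0 0; 0.4 -0.7 0.5 -0.25 0 0 0; 0.4 -0.7 0.5 -0.45 0 0 0; 0.4 -0.7 0.5 -0.45 0 0 0; 0.4 -0.7 0.5 -0.45 0 0 0",
)

```text
time_s: 37.9
eef_pos: [0.4071, 0.3106, 0.2458]
tcp_rot: [180.0, -0.0, 87.6]
contact_force: [-0.5, -0.9, 1.0]
grip_width: 0.0378
grip_force: 0.0
```

Run:
```python
from h import *
w=shot('wrist','w8');print(ctrl.state()['eef_pos'])
crop('w8',140,120,440,345,2.6,'w8b')
print((proj(w,[[.4065,.3095,.215]])-[140,120])*2.6)
```

```text
[0.4073835  0.31084334 0.2467055 ]
[[364.01007762 307.02059197]]
```

View pics/w8b.png

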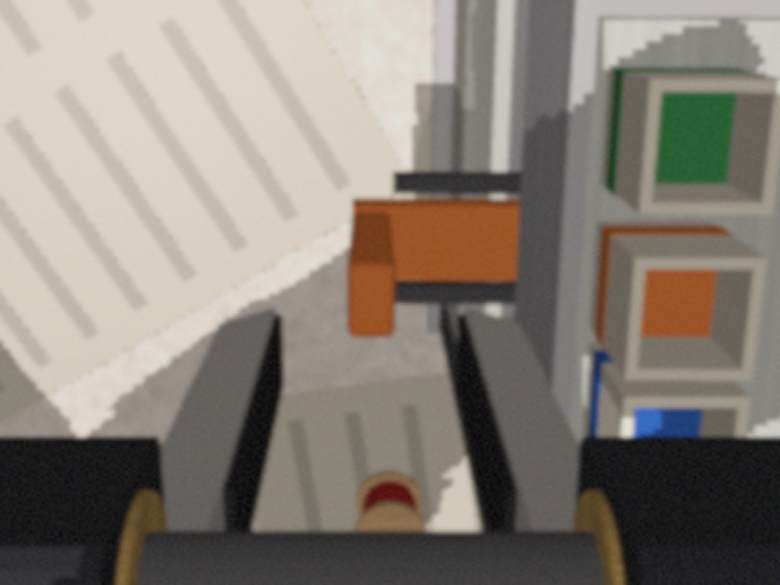

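The handle top is at (371,298) in the crop, about 2 mm from my prediction. I descend, grip and pull.

Request:
move_arm(
  increments="0.4 0.005 0.008 -0.1 0 0 0; 0.4 0.005 0.008 -0.25 0 0 0; 0.4 0.005 0.008 -0.31 0 0 0; 0.4 0.005 0.008 -0.31 0 0 0; 0.4 0.005 0.008 -0.31 0 0 0; 0 0.005 0.008 -0.31 0 0 0; 0 0.005 0.008 -0.31 0 0 0; 0 0.005 0.008 -0.31 0 0 0; 0 0.005 0.008 -0.31 0 0 0; 0 0.005 0.008 -0.31 0 0 0",
  grip_force=20,
)

```text
time_s: 38.95
eef_pos: [0.4074, 0.3121, 0.1829]
tcp_rot: [180.0, -0.0, 87.6]
contact_force: [-1.7, 0.2, 3.6]
grip_width: 0.0119
grip_force: 20.0
```

Request:
move_arm(
  increments="0 -0.03 0.0014 0 0 0 0; 0 -0.06 0.003 0 0 0 0; 0 -0.09 0.004 0 0 0 0; 0 -0.12 0.006 0 0 0 0; 0 -0.13 0.006 0 0 0 0; 0 -0.13 0.006 0 0 0 0; 0 -0.13 0.006 0 0 0 0; 0 -0.13 0.006 0 0 0 0; 0 -0.13 0.006 0 0 0 0; 0 -0.13 0.006 0 0 0 0",
)

```text
time_s: 39.95
eef_pos: [0.3808, 0.3134, 0.1828]
tcp_rot: [-180.0, -0.0, 87.6]
contact_force: [-1.4, -1.2, 7.8]
grip_width: 0.012
grip_force: 20.0
```

Request:
move_arm(
  increments="0.4 0 0 0 0 0 0; 0.4 0 0 0 0 0 0; 0.4 0 0 0 0 0 0; 0.4 0 0 0.2 0 0 0; 0.4 0 0 0.4 0 0 0; 0.4 0 0 0.65 0 0 0; 0.4 -0.2 -0.8 0.65 0 0 0; 0.4 -0.2 -0.8 0.65 0 0 0; 0.4 -0.2 -0.8 0.65 0 0 0; 0.4 -0.2 -0.8 0.65 0 0 0",
)

```text
time_s: 40.95
eef_pos: [0.3402, 0.1506, 0.3126]
tcp_rot: [180.0, 0.0, 87.5]
contact_force: [0.5, -0.2, -0.7]
grip_width: 0.0375
grip_force: 0.0
```

Run:
```python
from h import *
shot('top','t5'); shot('wrist','w9');shot('scene','s5')
o=np.zeros((600,800,3),np.uint8);o[:400,:400]=cv2.resize(cv2.imread('pics/s5.png')[60:200,260:400],(400,400));o[:300,400:]=cv2.resize(cv2.imread('pics/w9.png'),(400,300));o[300:,400:]=cv2.resize(cv2.imread('pics/t5.png')[190:303,90:240],(400,300));o[400:,:400]=cv2.resize(cv2.imread('pics/t5.png')[120:320,140:540],(400,200))
cv2.imwrite('pics/m3.png',o)
```

```text
(no output)
```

View pics/m3.png

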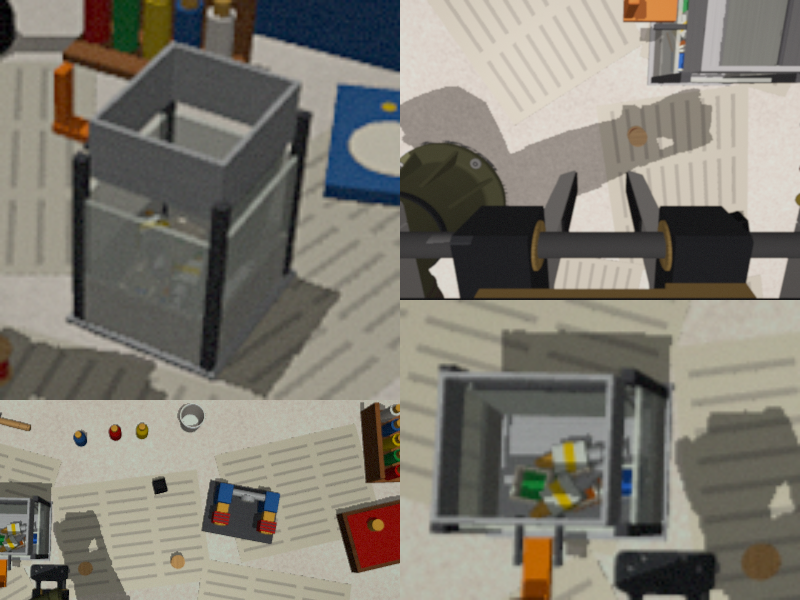

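The floor is down and the load is in the tub, but one head looks high in the scene view. I check heights by triangulation.

Run:
```python
from h import *
t,s=load('t5'),load('s5')
T=lambda x,y:un(x-400,y-300,2.667,90,190)
S=lambda x,y:un(x,y,2.857,260,60)
for a in (T(568,455),T(570,495)):
    for b in (S(155,222),S(190,268)): p,e=tri((t,a),(s,b));print(p.round(3),e[0].__round__(4))
o=np.zeros((600,800,3),np.uint8)
o[:,:400]=cv2.resize(cv2.imread('pics/s5.png')[125:200,283:333],(400,600),interpolation=cv2.INTER_CUBIC)
o[:,400:]=cv2.resize(cv2.imread('pics/t5.png')[215:287,130:178],(400,600),interpolation=cv2.INTER_CUBIC)
cv2.imwrite('pics/m4.png',o)
```

```text
[0.504 0.286 0.106] 0.0144
[0.519 0.309 0.038] 0.0014
[0.481 0.298 0.086] 0.002
[0.495 0.321 0.018] 0.016
```

View pics/m4.png

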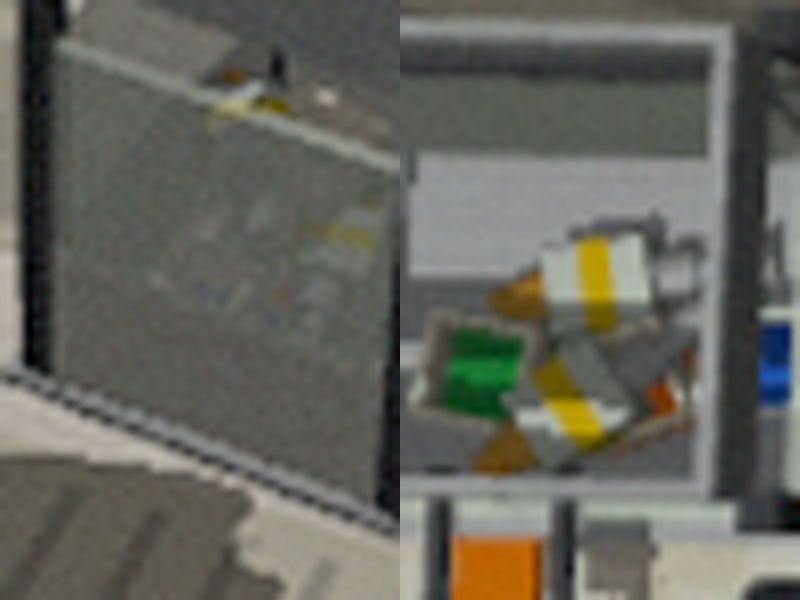

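The close view shows the green, orange and blue jars and both heads inside the tub, with head centres at z of about 0.086 and 0.038, below the 146 mm guard. The robot is clear, so I hand in.

```bash
python3 -c "
from plant import ctrl
print(ctrl.job_done())"
```

```text
the job is handed in; nothing more can be done
None
```

I took both spray heads off, loaded them and the three dirty jars into the basket, and pulled the latch; everything fell into the tub, and I handed the job in at about 41 s (no verdict was returned).

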